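# Pick the heavier ballast canister for the jet's nose

### The arm

A 6-joint arm with a two-finger parallel gripper is mounted at the origin on the work surface. World frame = base frame: x ahead of the robot, y to its left, z up, the work surface at z = 0. Lengths are in m, angles in rad, forces in N, time in s.
With the tool pointing down it reaches from about 0.225 to 0.875 m from the base axis. Payload 3.4 kg.
Tool frame: the origin (TCP) lies at the very end of the fingers, on their centre line; the grasp point (between the pads) lies 19 mm behind it; z points along the fingers, y is the direction in which the jaws open and shut (so a half turn about z gives the same grasp; the last joint's range is limited). The gripper opens to 85 mm and grips with 20 to 120 N. Pads are 22 mm wide; open, the fingers measure 114 mm over their backs; the gripper's body (76 mm by 85 mm) begins 54 mm behind the grasp point. The pads swing forward as they close: fully open they stand 13 mm farther back than shut.
Start: joints at [-1.222, 0.276, 1.505, -0, 1.361, -0.121], TCP at [0.26, -0.513, 0.231] pointing down, gripper open.
Joint ranges: [-2.89, 2.89], [-0.75, 2.08], [0.22, 2.7], [-1.18, 4.32], [0.11, 2.71], [-2.7, 2.7]. Speed limits (rad/s): [2.57, 2.57, 3.14, 3.14, 3.14, 3.14].

### API

Orientations are given as a rotation vector (axis times angle).
In Python, from cell import bot gives the robot as it stands.
- The arm moves only by the tool send_rows, never from a script. Its argument "targets" is a list that holds one entry, the list of rows, each a list of 6 numbers: the shift along the tool's x, y, z in units of 25 mm (1.0 is 25 mm), then the turn, a rotation vector about the tool's x, y, z in rad. A call has 1 to 10 rows; each row shifts and turns the commanded pose from where the row before left it, along the tool's axes as they then stand; what a row does not reach is not made up. A row lasts 1/12 s, in which the tool goes at most 41.7 mm and 7.16 degrees, less where a joint would pass 70% of its speed; a pose out of reach is approached as far as the arm can. A call is refused whole if a number of a shift passes 1 or a number of a turn 0.125, either way. A call with a gripper value outside its range is refused whole. "gripper" is the opening, from 0 (shut) to 1 (fully open), set as the call begins (left out, the last holds). The fingers move at their own pace and stop on an object; "newtons" is the grip in N (left out, the last holds). Time passes only in rows, so rows that do not move let the fingers close. It gives the time, the measured TCP pose, the force and the opening at its end, in the units of the state.
- bot.observe(): the state, without advancing time (a new reading comes with each control period).
- bot.snapshot(name): name is "scene" or "top"; returns a dict with "color" (480x640x3 uint8, blue, green, red), "camera_matrix" (3x3 intrinsics, pixels), "k1" (the pictures are not rectified: a ray, as slopes to the right and down, at radius r is drawn at 1 + k1 r^2 times it, then the intrinsics apply), "eye" and "rotation" of the camera in the world. Camera axes: x right, y down, z forward; pixel columns grow to the right and rows downward; lengths in m; the calibration is good to about 2 mm. A picture is of the moment at which its call begins. There is no depth.
- bot.job_done(): hands the job in, once; it reports no verdict.
The state is a dict: "t": time; "joints": joint angles; "joint_vel": joint speeds; "joint_efforts": joint torques, N m; "tool_pos": TCP position; "tcp_rot": TCP orientation; "force": force on the tool from outside, world axes, zero at the start; "ft_torque": the same for the moment, N m; "gripper_width": finger opening in m.
Only numpy, scipy, OpenCV 4.12 (cv2) and the standard library are available. Lean on these libraries where they do the work, as an engineer would, in place of code of your own. Each camera call takes 0.05 s, during which the arm holds its last target.

### The job

The model jet is tail-heavy and needs the heavier of the two same-looking ballast canisters in its nose: lift each in turn to feel which one that is, and stand the lighter one fully home in a bore of the plywood rack. Finish while still holding the heavier one upright in the gripper, centred over the open ballast well with its foot about 3 cm above the well's mouth, so that I can guide it in. Set the canisters down rather than drop or tip them, do not touch the nose, and leave the hatch cover, wheel and servo where they lie.

Things in the scene. Friction and masses are not known exactly. Their poses are not given: they have to be found in the camera images.
- can_1_mid (a point): Centre (half-way up) of one ballast canister: an upright cylinder, 38 mm diameter, 80 mm tall, bare aluminium with a red screw cap (top 19 mm), standing on the bench; this point is 40 mm above its foot, z axis up along it. A lead core (lead_core) is sealed in one canister, 0.4 to 0.6 kg in all, an aluminium core (alu_core) in the other, 0.15 to 0.25 kg in all: unseen, only felt.
- can_2_mid (a point): Centre (half-way up) of the other ballast canister: the same outside as the first, with the other core; 40 mm above its foot, z axis up. Which canister has which core changes each time. A core fills its canister, so their middles coincide.
- bore_0 (a point): Centre of the mouth of one bore in the ballast rack, level with the rack's top. The rack is a fixed plywood block 85 x 198 mm, 28 mm high, with blue end plates (30 mm); its two bores are 45 mm wide, 18 mm deep, 90 mm apart, chamfered, empty at the start. The line between the bores is this point's y axis; z is up. A canister fully home has its centre 22 mm above this point.
- bore_1 (a point): Centre of the mouth of the rack's other bore, the same size; either bore will do.
- well_mouth (a point): Centre of the mouth of the ballast well: the round aluminium tube (44 mm inside, 52 mm outside) standing upright in the open hatch bay of the fixed green, white and black jet nose; 126 mm above the bench. The nose lies level in a cradle, 125 mm wide (cradle 155 mm), its highest parts 142 mm above the bench; this point's x axis points along it to the black tip (290 mm ahead with its probe), its rear end is 115 mm behind. z is up.
- hatch: Bystander: the nose's loose hatch cover, a curved green and white shell 88 x 77 mm, 17 mm high, lying on the bench; origin at its centre, on the bench.
- wheel: Bystander: a main-gear wheel with black tyre lying flat, 84 mm diameter, 30 mm high; origin at the centre of its underside.
- servo: Bystander: a black and silver servo with a white horn, lying on its side, 63 x 46 mm, 20 mm high; origin under the middle of its case, on the bench.
- nose: The fixed jet nose in its cradle; origin on the bench straight under the ballast well, axes as for the well's mouth. Not to be touched.
There are look-alikes about, which are no part of the job. Of the things that look like the part that bears bore_0, the middle-sized one is meant. What is shaped like the part that bears can_1_mid but yellow is not meant.

How it is judged:
On the way, in this order (a step that is already met when the one before it is completed fails the run):
1. the lighter canister has been lifted clear of the bench in the gripper (height (world z) of alu_core_mid above 0.065 m and contact force between any of can_1, can_2 and the fingers above 0.5 N), for 0.2 s.
2. the lighter canister stands fully home in a bore of the rack, let go (((horizontal distance between alu_core_mid and bore_0 below 0.006 m and z of alu_core_mid in the frame of bore_0 between 0.015 and 0.027 m) or (horizontal distance between alu_core_mid and bore_1 below 0.006 m and z of alu_core_mid in the frame of bore_1 between 0.015 and 0.027 m)) and angle between alu_core_mid's own z axis and vertical below 0.12 rad and linear speed of alu_core below 0.03 m/s and contact force between each of can_1, can_2 and the fingers below 0.05 N), for 0.2 s.
3. the heavier canister is held still and upright over the ballast well (contact force between any of can_1, can_2 and the fingers above 1 N and horizontal distance between lead_core_mid and well_mouth below 0.012 m and z of lead_core_mid in the frame of well_mouth between 0.05 and 0.1 m and angle between lead_core_mid's own z axis and vertical below 0.17 rad and linear speed of lead_core below 0.03 m/s and contact force between each of can_1, can_2 and nose below 0.1 N), for 0.2 s.
At the end, for the whole second after the job is handed in: Heavier canister held still over the well: axis within 12 mm, foot 10 to 60 mm above its mouth, upright within 10 deg, touching only the gripper; lighter one let go in a rack bore, within 6 mm of centre and 5 mm of fully home, upright; hatch cover, wheel, servo within 20 mm of their starts (all of step 3 and ((horizontal distance between alu_core_mid and bore_0 below 0.006 m and z of alu_core_mid in the frame of bore_0 between 0.015 and 0.027 m) or (horizontal distance between alu_core_mid and bore_1 below 0.006 m and z of alu_core_mid in the frame of bore_1 between 0.015 and 0.027 m)) and angle between alu_core_mid's own z axis and vertical below 0.12 rad and linear speed of alu_core below 0.03 m/s and distance of each of hatch, wheel, servo from where it was at the start of the episode below 0.02 m); the arm keeps its last pose, push and grip.
It fails at once if a canister dropped: falling faster than 0.6 m/s (about 18 mm of free fall) out of the fingers ((contact force between can_1 and the fingers below 0.05 N and linear speed of can_1 above 0.6 m/s) or (contact force between can_2 and the fingers below 0.05 N and linear speed of can_2 above 0.6 m/s)).
It fails at once if a canister tipped over (leaning more than 45 degrees) (angle between any of can_1_mid, can_2_mid's own z axis and vertical above 0.79 rad).
It fails at once if the nose touched by the robot or a canister (more than 0.5 N) (contact force between any of the fingers, the arm, can_1, can_2 and nose above 0.5 N).
It fails at once if hatch cover, wheel or servo shifted by more than 20 mm (distance of any of hatch, wheel, servo from where it was at the start of the episode above 0.02 m).
It also fails if it takes over 72 s, if anything falls off the work surface, if the arm or the gripper's body presses on something with over 40 N, if the wrist force passes 120 N, or if a joint passes its speed limit or range.

## Working session

There is one attempt and no reset: what is moved stays moved. The work goes in short steps, Python scripts to look and compute and a tool call to move; the robot and the scene stay as the last step left them, time stands still between calls to the robot, and variables do not carry over. Pictures are saved under pics/ and viewed, and the job is handed in when it is done.

Besides the shell and the picture viewer there is one more tool, called as a command line: name --argument value ..., lists and objects as JSON in quotes. send_rows: Moves the arm, as the interface text tells. Its arguments: {"type":"object","properties":{"targets":{"type":"array","items":{"type":"array","items":{"type":"array","items":{"type":"number"}}}},"gripper":{"type":"number"},"newtons":{"type":"number"}},"required":["targets"]}

```bash
ls; mkdir -p pics; python3 - <<'E'
from cell import bot
import cv2,json
s=bot.observe();print(s)
for n in("scene","top"):
    d=bot.snapshot(n);cv2.imwrite(f"pics/{n}0.png",d["color"]);print(n,d["camera_matrix"],d["k1"],d["eye"],d["rotation"])
E
```

```text
pics
{'t': 0.0, 'joints': array([-1.22198894e+00,  2.76621246e-01,  1.50616739e+00, -9.50249465e-06,
        1.36067654e+00, -1.21037178e-01]), 'joint_vel': array([-0.00025115,  0.00019693, -0.00022963,  0.00041315, -0.00203172,
       -0.00011897]), 'joint_efforts': array([ 2.60993955e-03, -4.16772008e+01, -2.45804286e+01, -2.20462300e-05,
        1.08812749e-02,  2.47172164e-05]), 'tool_pos': array([ 0.26011861, -0.51219884,  0.23041108]), 'tcp_rot': array([-3.05349174e+00, -7.30830606e-01,  3.48546098e-04]), 'force': array([ 0.86537995, -0.08184169,  0.20525344]), 'ft_torque': array([ 0.01666711,  0.05646683, -0.03202547]), 'gripper_width': 0.08535644323980658}
scene [[592.18861588   0.         316.36598066]
 [  0.         592.18861588 249.48942018]
 [  0.           0.           1.        ]] 0.010367698232495401 [1.5658561  0.53869001 0.93021044] [-1.24549758 -2.07604389  1.07078301]
top [[583.26703133   0.         314.96690494]
 [  0.         583.26703133 234.63545164]
 [  0.           0.           1.        ]] -0.04950887455199243 [0.41015945 0.00760737 1.23257883] [-2.1673693   2.1781915  -0.10161529]
```

View pics/top0.png

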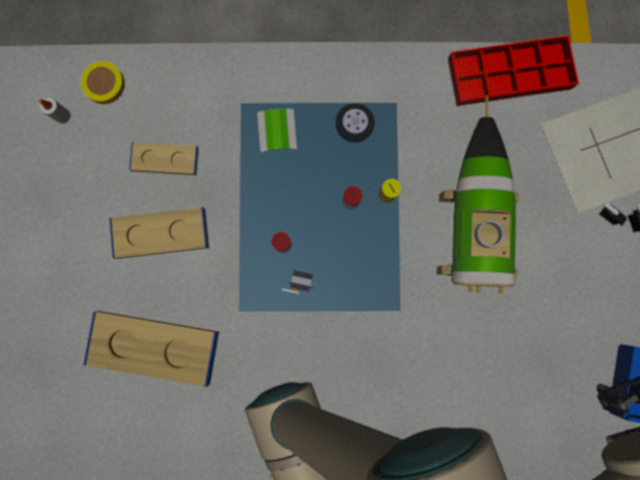

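View pics/scene0.png

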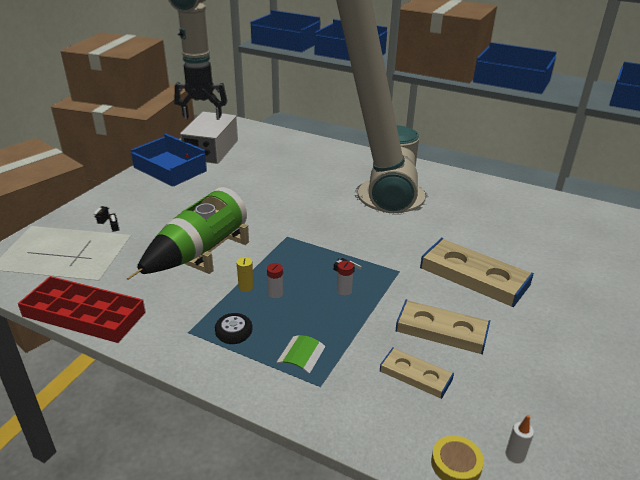

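Top view: the canisters are the red caps at (352,196) and (281,242); the yellow one at (391,188) is excluded. There are racks at (163,158) small, (158,233) middle and (151,348) large, so the middle one is meant. The well is at (488,234). I'll enlarge these next.

```bash
cat > h.py <<'E'
import numpy as np,cv2
from scipy.spatial.transform import Rotation as R
def ray(d,u,v):
    K=d["camera_matrix"];K=np.array(K)
    n=cv2.undistortPoints(np.array([[[u,v]]],float),K,np.array([d["k1"],0,0,0,0.]))[0,0]
    # iterate precisely
    p=np.array([(u-K[0,2])/K[0,0],(v-K[1,2])/K[1,1]]);q=p.copy()
    for _ in range(30): q=p/(1+d["k1"]*(q@q))
    r=np.array(d["rotation"]);M=R.from_rotvec(r).as_matrix() if r.ndim==1 else r
    return np.array(d["eye"]),M@np.array([q[0],q[1],1])
def at(d,u,v,z):
    e,r=ray(d,u,v);return e+r*(z-e[2])/r[2]
def proj(d,p):
    r=np.array(d["rotation"]);M=R.from_rotvec(r).as_matrix()
    c=M.T@(np.array(p)-np.array(d["eye"]));q=c[:2]/c[2];q=q*(1+d["k1"]*(q@q));K=np.array(d["camera_matrix"])
    return K[0,0]*q[0]+K[0,2],K[1,1]*q[1]+K[1,2]
def crop(im,x,y,w,h,s): return cv2.resize(im[y:y+h,x:x+w],None,fx=s,fy=s,interpolation=cv2.INTER_CUBIC)
E
python3 - <<'E'
from h import *
from cell import bot
import pickle
T=bot.snapshot("top");S=bot.snapshot("scene")
pickle.dump((T,S),open("s0.pkl","wb"))
for n,(u,v,z) in dict(c1=(352,196,.08),c2=(281,242,.08),ra=(136,234,.028),rb=(181,229,.028),well=(488,234,.126)).items():
    print(n,at(T,u,v,z))
I=T["color"]
cv2.imwrite("pics/a.png",crop(I,260,180,150,112,5))
cv2.imwrite("pics/b.png",crop(I,100,195,120,75,6))
cv2.imwrite("pics/c.png",crop(I,430,170,100,120,5))
J=S["color"]
cv2.imwrite("pics/d.png",crop(J,230,245,150,70,5))
E
```

```text
c1 [ 0.59623371 -0.06618266  0.08      ]
c2 [0.5047357  0.07562157 0.08      ]
ra [0.52718582 0.38137008 0.028     ]
rb [0.53716808 0.28711514 0.028     ]
well [ 0.51427603 -0.32296631  0.126     ]
```

View pics/a.png

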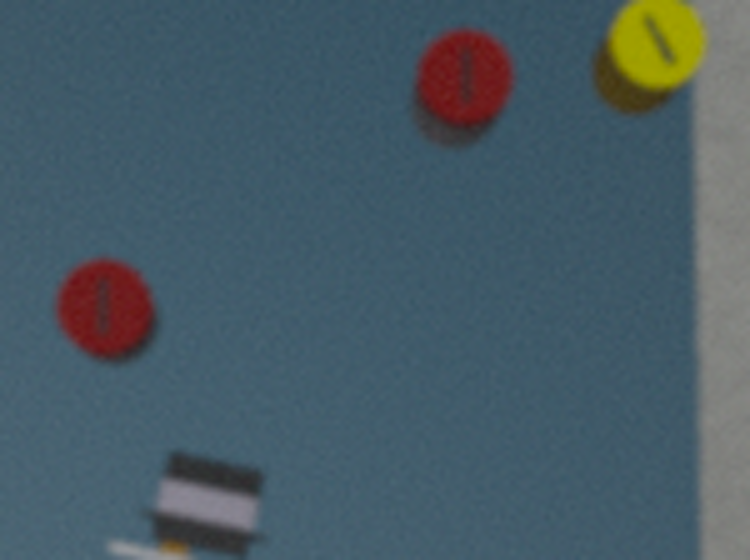

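View pics/b.png

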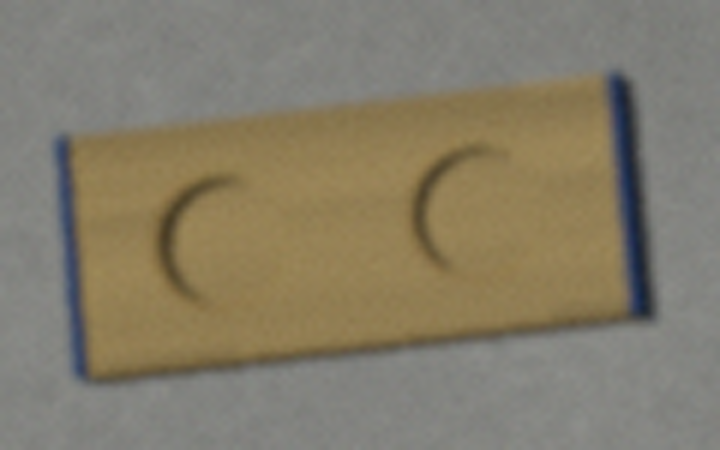

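View pics/c.png

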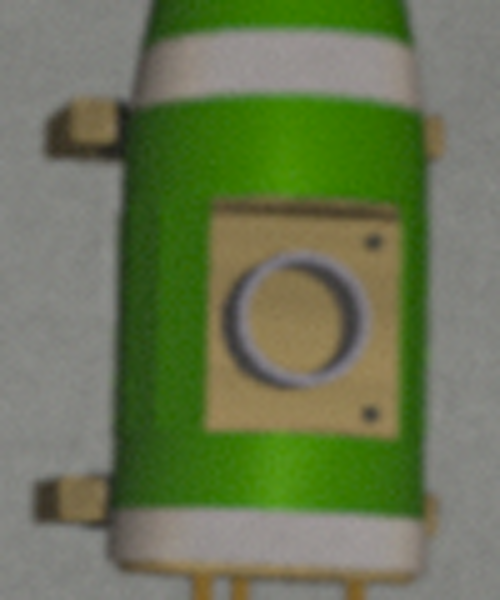

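View pics/d.png

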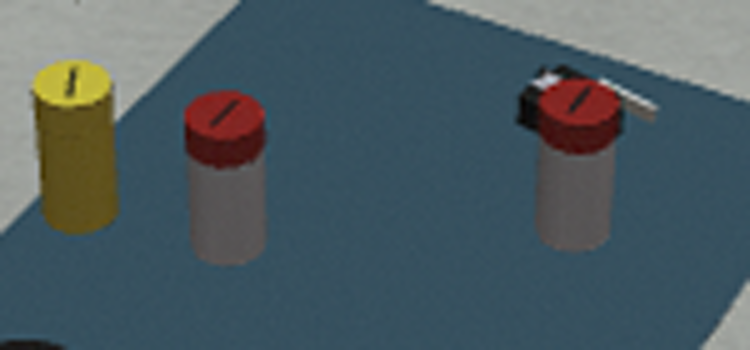

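```bash
python3 - <<'E'
from h import *
import pickle
T,S=pickle.load(open("s0.pkl","rb"))
J=S["color"]
cv2.imwrite("pics/e.png",crop(J,390,290,110,70,7))
cv2.imwrite("pics/f.png",crop(J,170,170,90,60,8))
E
```

```text
(no output)
```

View pics/e.png

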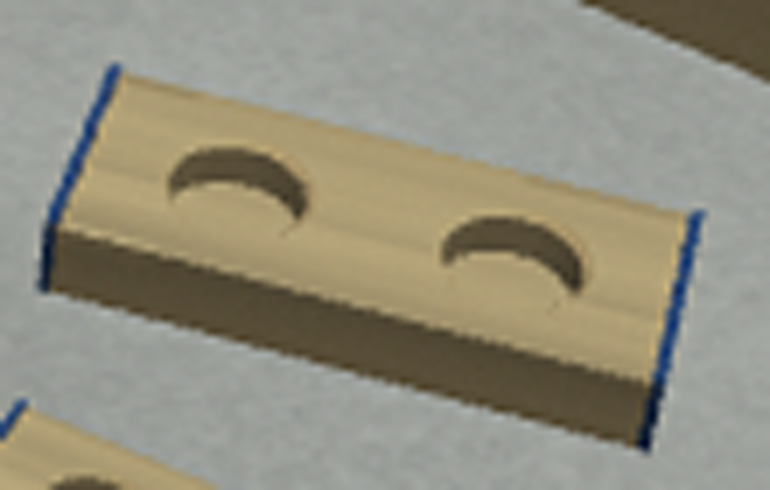

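View pics/f.png

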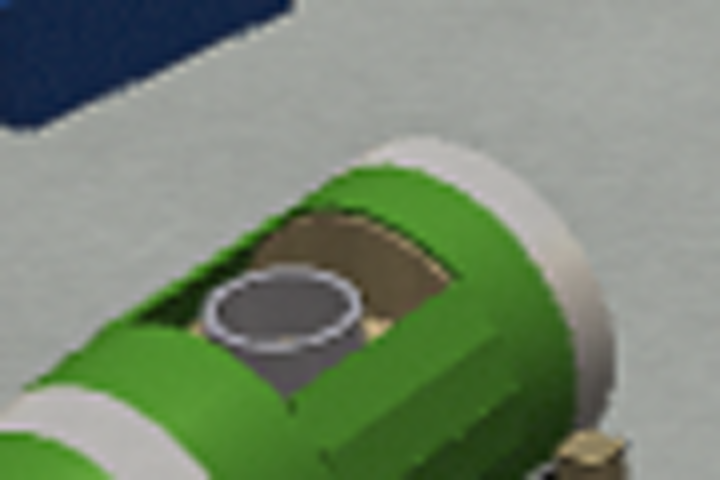

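```bash
python3 - <<'E'
from h import *
import pickle
from scipy.optimize import least_squares
T,S=pickle.load(open("s0.pkl","rb"))
c=lambda x,y,X,Y,s:((x+.5)/s-.5+X,(y+.5)/s-.5+Y)
def tri(pt,ps,z):
    a=at(T,*pt,z);b=at(S,*ps,z);print("  top",a[:2].round(4),"scene",b[:2].round(4));return (a+b)/2
print("well");tri(c(302.5,319,430,170,5),c(283,308,170,170,8),.126)
print("c1");tri(c(464.5,78,260,180,5),c(225,116,230,245,5),.08)
print("c2");tri(c(105.5,307,260,180,5),c(580,103,230,245,5),.08)
# rack corners z=.03
L=[("TL",(57,137),(700,212)),("TR",(618,72),(115,65)),("BL",(78,378),(655,388)),("BR",(636,315),(47,228))]
for n,p,q in L:
    print(n);tri(c(*p,100,195,6),c(*q,390,290,7),.03)
ang=[at(T,*c(*p,100,195,6),.03) for _,p,_ in L]; an2=[at(S,*c(*q,390,290,7),.03) for _,_,q in L]
for P in(ang,an2):
    P=np.array(P);m=P.mean(0);d=(P[0]+P[2]-P[1]-P[3])/2;print("ctr",m,"len",np.linalg.norm(d),"u",d/np.linalg.norm(d))
    d/=np.linalg.norm(d);print(" bores",m+.045*d,m-.045*d)
# nose axis: probe tip & tail
print(at(T,487,98,.07),at(T,484,285,.07))
E
```

```text
well
  top [ 0.5154 -0.3271] scene [ 0.5136 -0.3294]
c1
  top [ 0.5978 -0.0672] scene [ 0.5982 -0.0676]
c2
  top [0.5067 0.0762] scene [0.5068 0.0773]
TL
  top [0.5621 0.4385] scene [0.4761 0.4283]
TR
  top [0.5837 0.2422] scene [0.4972 0.234 ]
BL
  top [0.478  0.4287] scene [0.5642 0.4365]
BR
  top [0.499  0.2349] scene [0.5855 0.2438]
ctr [0.53072512 0.33607755 0.03      ] len 0.19621252657924546 u [-0.10856111  0.99408978  0.        ]
 bores [0.52583987 0.38081159 0.03      ] [0.53561037 0.29134351 0.03      ]
ctr [0.53074649 0.3356531  0.03      ] len 0.1946039666333409 u [-1.08895950e-01  9.94053154e-01  5.70503800e-16]
 bores [0.52584617 0.38038549 0.03      ] [0.53564681 0.29092071 0.03      ]
[ 0.80119763 -0.34789518  0.07      ] [ 0.41742414 -0.3284131   0.07      ]
```

```bash
cat >> h.py <<'E'
def rel(x,y,z,yaw=None):
    """delta in tool axes, units of 25mm; yaw = angle of tool x axis"""
    from cell import bot
    s=bot.observe();M=R.from_rotvec(s["tcp_rot"])
    d=np.array([x,y,z])-s["tool_pos"];A=M.as_matrix()
    y0=np.arctan2(A[1,0],A[0,0])
    print("t",s["t"].__round__(2),"pos",s["tool_pos"].round(4),"yaw",y0.round(3),"tilt",A[:,2].round(4),"F",s["force"].round(2),"w",round(s["gripper_width"],4),"q",s["joints"].round(2))
    print(" delta units",(A.T@d/.025).round(3), "dyaw about tool z",None if yaw is None else round(y0-yaw,3))
    ex=M.apply([1,0,0])
E
python3 - <<'E'
from h import *
import pickle
T,S=pickle.load(open("s0.pkl","rb"))
print(at(T,391.5,188,.08),at(T,301,282,.02))
rel(.5067,.0767,.14)
E
```

```text
[ 0.61207845 -0.14549248  0.08      ] [0.42625387 0.03766603 0.02      ]
t 0.2 pos [ 0.2602 -0.5124  0.2308] yaw 0.47 tilt [-4.0e-04  1.1e-03 -1.0e+00] F [-0.45 -0.44  0.15] w 0.0853 q [-1.22  0.28  1.51 -0.    1.36 -0.12]
 delta units [ 19.459 -16.542   3.652] dyaw about tool z None
```

send_rows --targets '[[[0.97,-0.83,0,0,0,0],[0.97,-0.83,0,0,0,0],[0.97,-0.83,0,0,0,0],[0.97,-0.83,0,0,0,0],[0.97,-0.83,0,0,0,0],[0.97,-0.83,0,0,0,0],[0.97,-0.83,0,0,0,0],[0.97,-0.83,0,0,0,0],[0.97,-0.83,0,0,0,0],[0.97,-0.83,0,0,0,0]]]' --gripper 1 --newtons 40

```text
t: 1.03
tool_pos: [0.3828, -0.2164, 0.2313]
tcp_rot: [3.055, 0.731, 0.0]
force: [0.4, 0.1, 0.5]
gripper_width: 0.0856
```

```bash
python3 -c "
from h import *
rel(.5067,.0767,.14)"
```

```text
t 1.03 pos [ 0.3828 -0.2164  0.2313] yaw 0.469 tilt [ 1.e-04 -1.e-04 -1.e+00] F [0.39 0.1  0.51] w 0.0856 q [-0.67  0.07  1.77  0.    1.3   0.43]
 delta units [ 9.724 -8.213  3.651] dyaw about tool z None
```

send_rows --targets '[[[0.97,-0.82,0.3,0,0,0],[0.97,-0.82,0.3,0,0,0],[0.97,-0.82,0.3,0,0,0],[0.97,-0.82,0.3,0,0,0],[0.97,-0.82,0.3,0,0,0],[0.97,-0.82,0.3,0,0,0],[0.97,-0.82,0.3,0,0,0],[0.97,-0.82,0.3,0,0,0],[0.97,-0.82,0.3,0,0,0],[0.97,-0.82,0.3,0,0,0]]]'

```text
t: 1.87
tool_pos: [0.5063, 0.0762, 0.1559]
tcp_rot: [3.055, 0.732, -0.0]
force: [0.7, -0.7, -0.9]
gripper_width: 0.0854
```

send_rows --targets '[[[0,0,0.3,0,0,0],[0,0,0,0,0,0]]]'

```text
t: 2.03
tool_pos: [0.5051, 0.0759, 0.1471]
tcp_rot: [-3.054, -0.736, 0.006]
force: [-0.7, -0.7, -0.7]
gripper_width: 0.0855
```

```bash
python3 -c "
from h import *
from cell import bot
rel(.5067,.0767,.028)
d=bot.snapshot('scene');print(proj(d,(.5067,.0767,.08)))
cv2.imwrite('pics/g.png',crop(d['color'],270,170,160,140,5))"
```

```text
t 2.03 pos [0.5051 0.0759 0.1471] yaw 0.473 tilt [-3.5e-03 -3.0e-04 -1.0e+00] F [-0.73 -0.74 -0.74] w 0.0855 q [ 0.01  0.25  1.77 -0.    1.13  1.11]
 delta units [0.088 0.005 4.762] dyaw about tool z None
(np.float64(345.38462715402363), np.float64(265.1156369970455))
```

View pics/g.png

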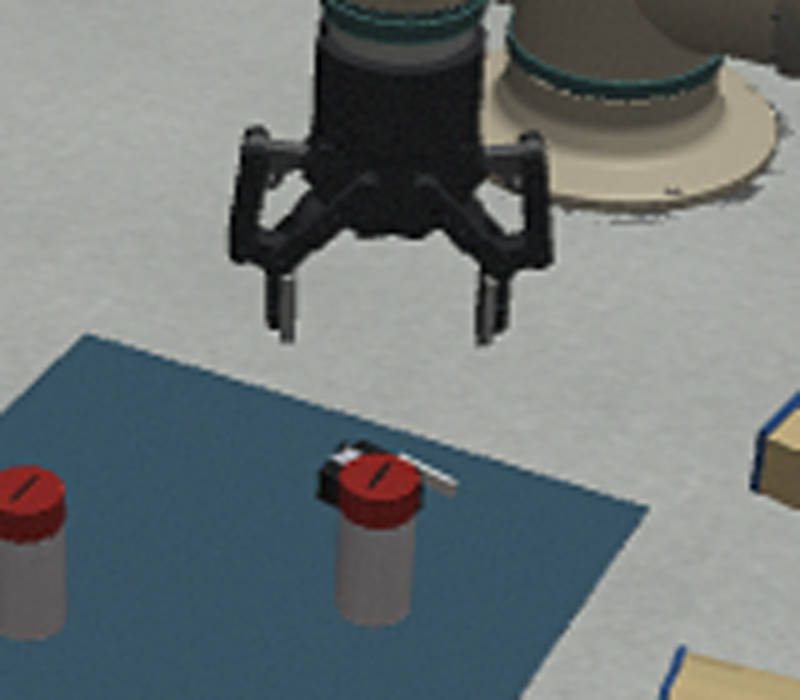

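send_rows --targets '[[[0.04,0,0.6,0,0,0],[0.04,0,0.6,0,0,0],[0,0,0.6,0,0,0],[0,0,0.6,0,0,0],[0,0,0.6,0,0,0],[0,0,0.6,0,0,0],[0,0,0.6,0,0,0],[0,0,0.6,0,0,0],[0,0,0,0,0,0],[0,0,0,0,0,0]]]'

```text
t: 2.92
tool_pos: [0.5072, 0.0743, 0.0288]
tcp_rot: [3.056, 0.729, -0.002]
force: [-0.4, 0.1, 0.7]
gripper_width: 0.0853
```

```bash
python3 -c "
from h import *
from cell import bot
rel(.5067,.0767,.027)
d=bot.snapshot('scene')
cv2.imwrite('pics/g2.png',crop(d['color'],270,170,160,140,5))"
```

```text
t 2.92 pos [0.5072 0.0743 0.0288] yaw 0.468 tilt [-1.4e-03 -4.0e-04 -1.0e+00] F [-0.44  0.14  0.72] w 0.0853 q [ 0.01  0.38  1.92 -0.    0.84  1.11]
 delta units [ 0.025 -0.095  0.074] dyaw about tool z None
```

View pics/g2.png

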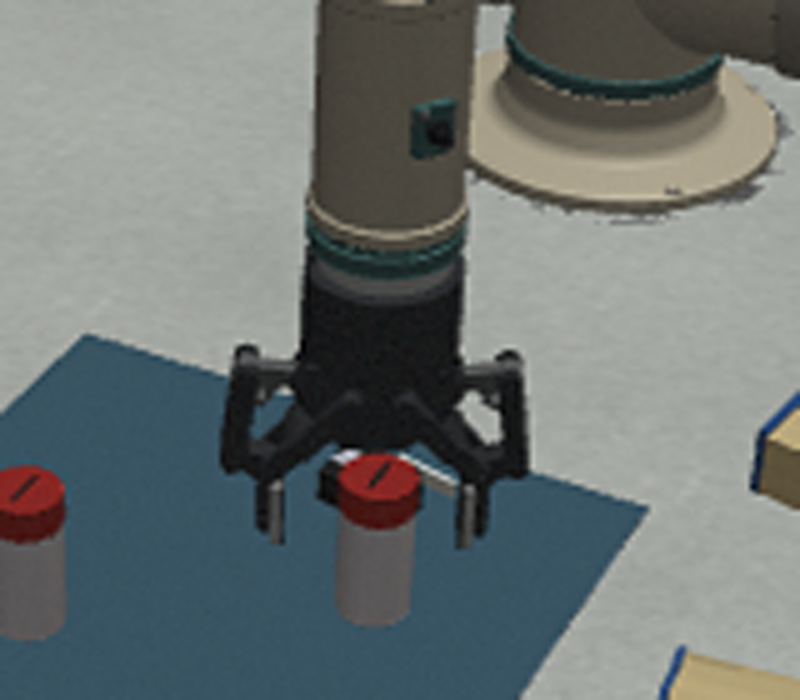

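```bash
python3 -c "
from h import *
from cell import bot
rel(.5067,.0767,.027)
d=bot.snapshot('scene')
print(at(d,344.2,278.4,.042),at(d,344.2,278.4,.03)); rel(.5067,.0767,.027)
for z in(.028,.042): print(proj(d,(.5067,.0767,z)))
d=bot.snapshot('top');cv2.imwrite('pics/g3.png',crop(d['color'],220,180,130,110,6))"
```

```text
t 2.97 pos [0.508  0.0746 0.0295] yaw 0.468 tilt [ 6.e-04 -3.e-04 -1.e+00] F [ 0.98 -0.69  0.32] w 0.0852 q [ 0.01  0.38  1.92 -0.    0.84  1.11]
 delta units [-0.01 -0.1   0.1 ] dyaw about tool z None
[0.51034333 0.07699242 0.042     ] [0.49608302 0.07075474 0.03      ]
t 3.02 pos [0.5086 0.0748 0.0299] yaw 0.469 tilt [ 1.8e-03 -2.0e-04 -1.0e+00] F [-1.22 -0.39  0.94] w 0.0858 q [ 0.01  0.38  1.92 -0.    0.84  1.11]
 delta units [-0.031 -0.103  0.114] dyaw about tool z None
(np.float64(344.4938728442915), np.float64(282.06166302582767))
(np.float64(344.73005955583733), np.float64(277.5674216856622))
```

View pics/g3.png

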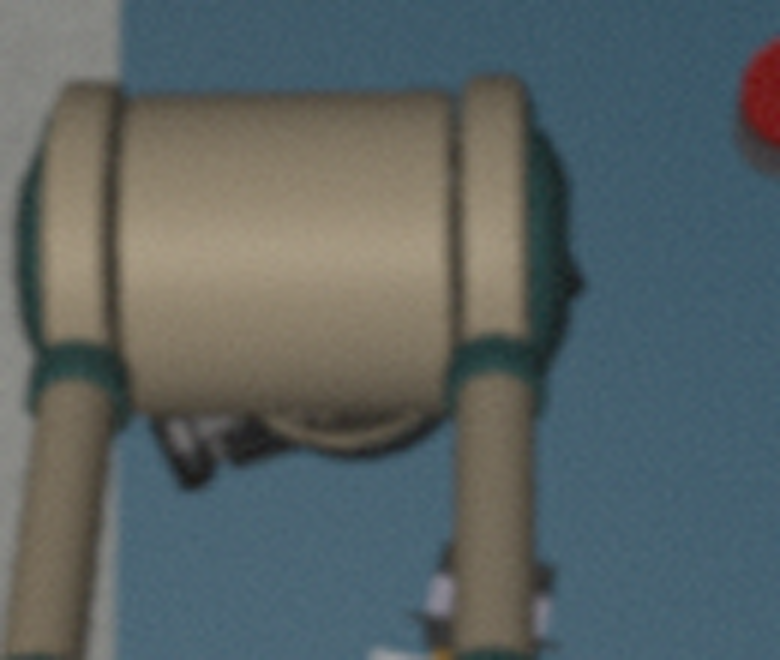

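send_rows --targets '[[[0,-0.08,0.1,0,0,0],[0,0,0,0,0,0],[0,0,0,0,0,0]]]'

```text
t: 3.32
tool_pos: [0.5069, 0.0774, 0.0267]
tcp_rot: [3.055, 0.732, 0.001]
force: [-0.5, 0.3, 0.2]
gripper_width: 0.0855
```

send_rows --targets '[[[0,0,0,0,0,0],[0,0,0,0,0,0],[0,0,0,0,0,0],[0,0,0,0,0,0],[0,0,0,0,0,0],[0,0,0,0,0,0],[0,0,0,0,0,0],[0,0,0,0,0,0]]]' --gripper 0 --newtons 40

```text
t: 3.98
tool_pos: [0.5069, 0.0775, 0.0265]
tcp_rot: [-3.055, -0.731, -0.0]
force: [-1.6, 1.4, 4.5]
gripper_width: 0.0383
```

```bash
python3 -c "
from h import *
from cell import bot
rel(.5067,.0767,.1)
d=bot.snapshot('scene')
cv2.imwrite('pics/g4.png',crop(d['color'],270,170,160,140,5)); rel(.5067,.0767,.1)"
```

```text
t 3.98 pos [0.5069 0.0775 0.0265] yaw 0.47 tilt [ 2.e-04  2.e-04 -1.e+00] F [-1.61  1.38  4.54] w 0.0383 q [0.02 0.39 1.92 0.   0.83 1.12]
 delta units [-0.021  0.023 -2.939] dyaw about tool z None
t 4.03 pos [0.5069 0.0775 0.0265] yaw 0.47 tilt [ 1.e-04  2.e-04 -1.e+00] F [-0.35  0.94  4.28] w 0.038 q [0.02 0.39 1.92 0.   0.83 1.12]
 delta units [-0.021  0.023 -2.94 ] dyaw about tool z None
```

View pics/g4.png

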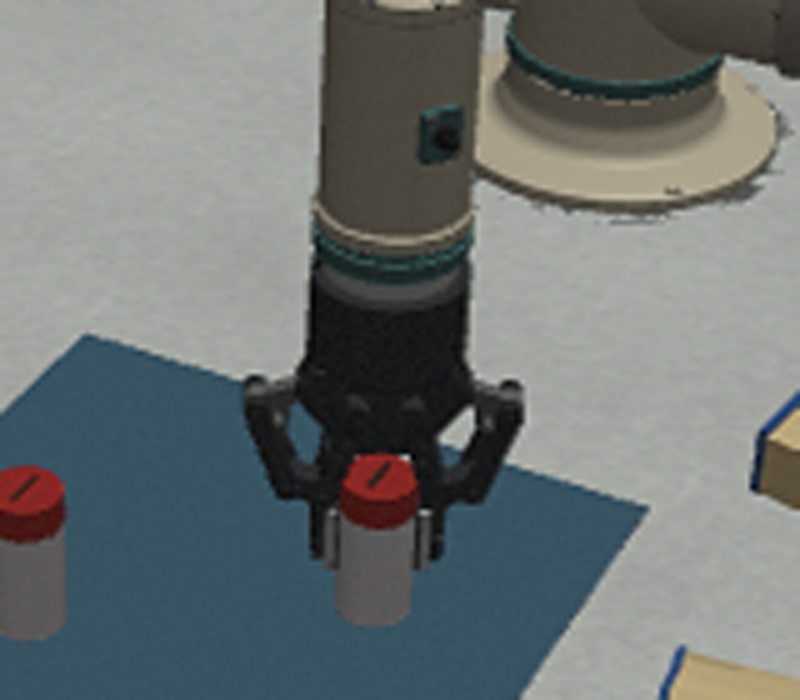

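send_rows --targets '[[[0,0,-0.1,0,0,0],[0,0,-0.3,0,0,0],[0,0,-0.5,0,0,0],[0,0,-0.6,0,0,0],[0,0,-0.6,0,0,0],[0,0,-0.5,0,0,0],[0,0,-0.3,0,0,0],[0,0,-0.1,0,0,0],[0,0,0,0,0,0],[0,0,0,0,0,0]]]'

```text
t: 4.87
tool_pos: [0.5064, 0.0772, 0.1008]
tcp_rot: [-3.055, -0.731, 0.002]
force: [-0.1, 0.2, -2.2]
gripper_width: 0.0378
```

```bash
python3 -c "
from h import *
from cell import bot
F=[]
for i in range(10):
  d=bot.snapshot('scene');F.append(bot.observe()['force'])
print(np.mean(F,0),np.std(F,0))
cv2.imwrite('pics/g5.png',crop(d['color'],270,150,160,140,5)); rel(.5067,.0767,.1)"
```

```text
[ 0.20317275 -0.0876076  -2.08580388] [0.52241649 0.58287731 0.28101362]
t 5.37 pos [0.5069 0.0773 0.1012] yaw 0.47 tilt [-2.e-04 -1.e-04 -1.e+00] F [ 0.07 -1.04 -1.58] w 0.0382 q [ 0.02  0.29  1.83 -0.    1.01  1.12]
 delta units [-0.017  0.019  0.046] dyaw about tool z None
```

View pics/g5.png

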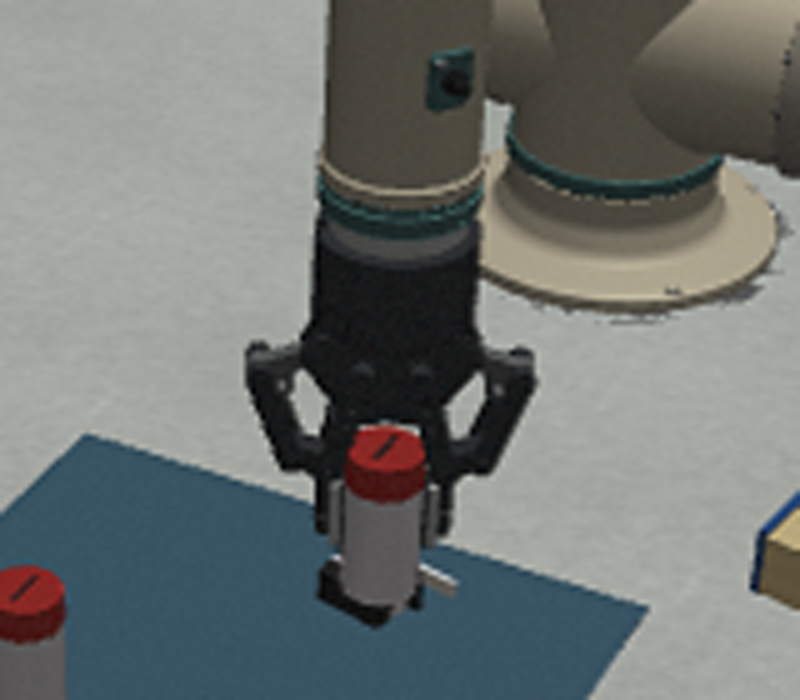

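```bash
python3 -c "
from h import *
from cell import bot
import pickle
d=pickle.load(open('s0.pkl','rb'))[1]
print(at(d,(387.5)/5-.5+270,452.5/5-.5+150,.1545))
rel(.5356,.2911,.1)"
```

```text
[0.5080152  0.07802421 0.1545    ]
t 5.37 pos [0.5069 0.0773 0.1012] yaw 0.47 tilt [-2.e-04 -1.e-04 -1.e+00] F [ 0.07 -1.04 -1.58] w 0.0382 q [ 0.02  0.29  1.83 -0.    1.01  1.12]
 delta units [ 4.896 -7.105  0.045] dyaw about tool z None
```

send_rows --targets '[[[0.25,-0.35,0,0,0,0],[0.5,-0.73,0,0,0,0],[0.6,-0.9,0,0,0,0],[0.7,-1.0,0,0,0,0],[0.7,-1.0,0,0,0,0],[0.7,-1.0,0,0,0,0],[0.6,-0.9,0,0,0,0],[0.5,-0.72,0,0,0,0],[0.25,-0.4,0,0,0,0],[0.1,-0.1,0,0,0,0]]]'

```text
t: 6.2
tool_pos: [0.5356, 0.2936, 0.1011]
tcp_rot: [-3.054, -0.735, -0.0]
force: [-0.4, -0.4, -2.5]
gripper_width: 0.0379
```

send_rows --targets '[[[0,0,0,0,0,0],[0,0,0,0,0,0],[0,0,0,0,0,0],[0,0,0,0,0,0]]]'

```text
t: 6.53
tool_pos: [0.5357, 0.2897, 0.1013]
tcp_rot: [3.055, 0.729, -0.001]
force: [-0.0, 0.2, -1.6]
gripper_width: 0.038
```

```bash
python3 -c "
from h import *
from cell import bot
rel(.5356,.2911,.036)
d=bot.snapshot('scene');cv2.imwrite('pics/r1.png',crop(d['color'],370,230,150,130,5))"
```

```text
t 6.53 pos [0.5357 0.2897 0.1013] yaw 0.468 tilt [-4.e-04 -6.e-04 -1.e+00] F [-0.01  0.2  -1.55] w 0.038 q [ 0.38  0.42  1.62 -0.    1.1   1.48]
 delta units [ 0.024 -0.051  2.612] dyaw about tool z None
```

View pics/r1.png

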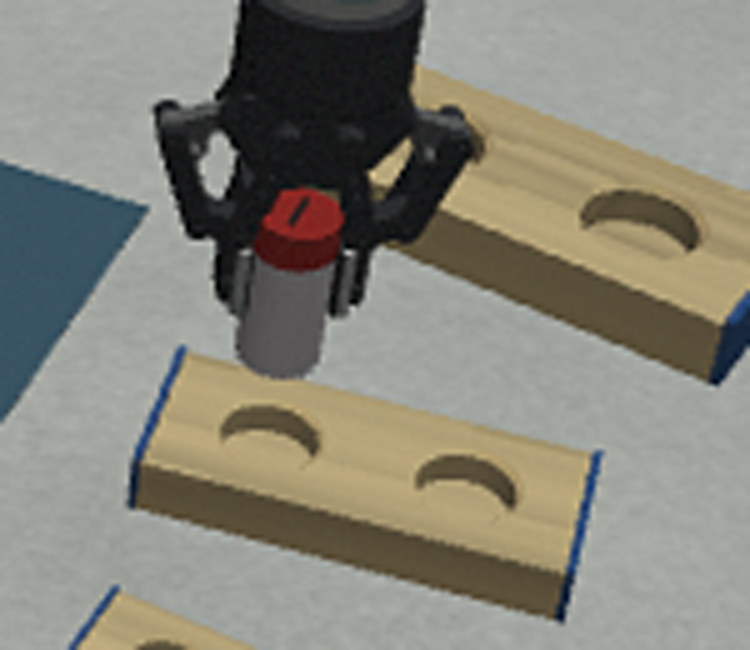

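send_rows --targets '[[[0,0,0.2,0,0,0],[0,-0.02,0.3,0,0,0],[0,0,0.3,0,0,0],[0,0,0.3,0,0,0],[0,0,0.3,0,0,0],[0,0,0.2,0,0,0],[0,0,0.1,0,0,0],[0,0,0,0,0,0],[0,0,0,0,0,0],[0,0,0,0,0,0]]]'

```text
t: 7.42
tool_pos: [0.5359, 0.2917, 0.0591]
tcp_rot: [-3.055, -0.731, -0.001]
force: [0.2, 0.3, -2.6]
gripper_width: 0.038
```

```bash
python3 -c "
from h import *
from cell import bot
rel(.5356,.2911,.036)
d=bot.snapshot('scene');cv2.imwrite('pics/r2.png',crop(d['color'],370,230,150,130,5))
rel(.5356,.2911,.036)
"
```

```text
t 7.42 pos [0.5359 0.2917 0.0591] yaw 0.47 tilt [ 8.e-04  3.e-04 -1.e+00] F [ 0.19  0.28 -2.61] w 0.038 q [ 0.38  0.46  1.67 -0.    1.01  1.49]
 delta units [-0.022  0.015  0.925] dyaw about tool z None
t 7.47 pos [0.5359 0.2917 0.0592] yaw 0.47 tilt [ 9.e-04  3.e-04 -1.e+00] F [ 0.27 -0.5  -1.66] w 0.0378 q [ 0.38  0.46  1.67 -0.    1.01  1.49]
 delta units [-0.023  0.014  0.928] dyaw about tool z None
```

View pics/r2.png

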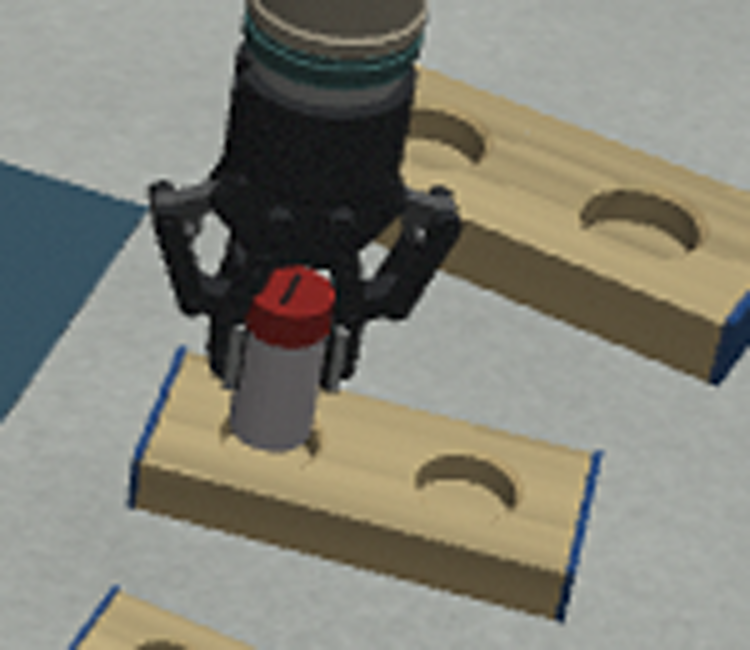

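send_rows --targets '[[[0,0,0.1,0,0,0],[0,0,0.15,0,0,0],[0,0,0.2,0,0,0],[0,0,0.2,0,0,0],[0,0,0.15,0,0,0],[0,0,0.06,0,0,0],[0,0,0,0,0,0],[0,0,0,0,0,0]]]'

```text
t: 8.13
tool_pos: [0.5356, 0.2915, 0.0371]
tcp_rot: [3.055, 0.731, 0.0]
force: [0.3, 0.1, -1.1]
gripper_width: 0.0381
```

```bash
python3 -c "
from h import *
from cell import bot
rel(.5356,.2911,.036)
d=bot.snapshot('scene');cv2.imwrite('pics/r3.png',crop(d['color'],370,230,150,130,5))
rel(.5356,.2911,.036)
"
```

```text
t 8.13 pos [0.5356 0.2915 0.0371] yaw 0.47 tilt [ 1.e-04 -0.e+00 -1.e+00] F [ 0.28  0.09 -1.09] w 0.0381 q [ 0.38  0.49  1.69 -0.    0.96  1.49]
 delta units [-0.009  0.013  0.046] dyaw about tool z None
t 8.18 pos [0.5357 0.2915 0.0372] yaw 0.47 tilt [ 2.e-04 -0.e+00 -1.e+00] F [-0.19 -0.41 -1.62] w 0.038 q [ 0.38  0.49  1.69 -0.    0.96  1.49]
 delta units [-0.011  0.013  0.049] dyaw about tool z None
```

View pics/r3.png

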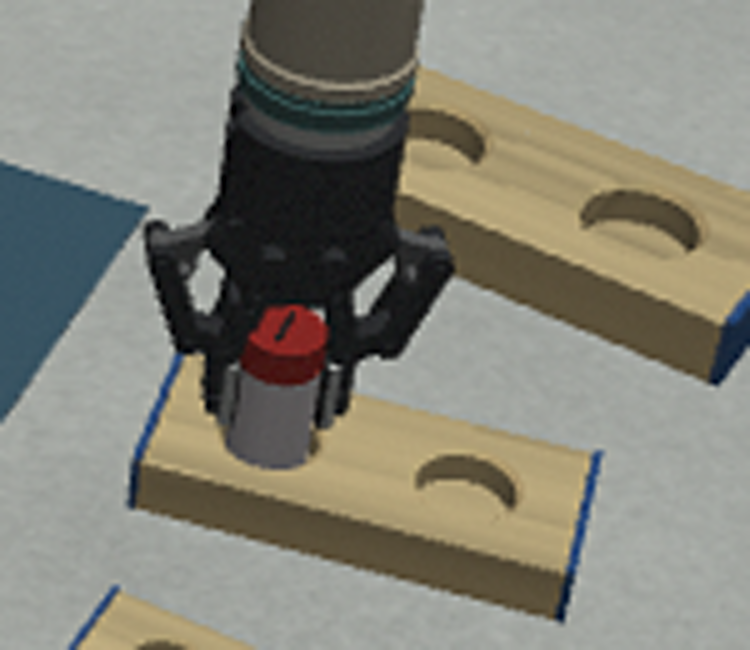

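send_rows --targets '[[[0,0,0.04,0,0,0],[0,0,0,0,0,0],[0,0,0,0,0,0],[0,0,0,0,0,0]]]'

```text
t: 8.52
tool_pos: [0.5359, 0.2916, 0.0366]
tcp_rot: [-3.055, -0.731, -0.001]
force: [0.4, 0.2, -0.1]
gripper_width: 0.0379
```

```bash
python3 -c "
from h import *
rel(.5356,.2911,.036)
"
```

```text
t 8.52 pos [0.5359 0.2916 0.0366] yaw 0.47 tilt [ 9.e-04  3.e-04 -1.e+00] F [ 0.36  0.18 -0.11] w 0.0379 q [ 0.38  0.49  1.69 -0.    0.96  1.49]
 delta units [-0.021  0.013  0.022] dyaw about tool z None
```

send_rows --targets '[[[0,0,0,0,0,0],[0,0,0,0,0,0],[0,0,0,0,0,0],[0,0,0,0,0,0],[0,0,0,0,0,0],[0,0,0,0,0,0],[0,0,0,0,0,0],[0,0,0,0,0,0]]]' --gripper 1

```text
t: 9.18
tool_pos: [0.5355, 0.2915, 0.0363]
tcp_rot: [3.055, 0.731, 0.0]
force: [-0.0, -0.2, 0.1]
gripper_width: 0.0856
```

```bash
python3 -c "
from h import *
from cell import bot
rel(.5356,.2911,.15)
d=bot.snapshot('scene');cv2.imwrite('pics/r4.png',crop(d['color'],370,230,150,130,5))
"
```

```text
t 9.18 pos [0.5355 0.2915 0.0363] yaw 0.47 tilt [ 0.e+00 -1.e-04 -1.e+00] F [-0.04 -0.21  0.05] w 0.0856 q [ 0.38  0.49  1.69 -0.    0.96  1.49]
 delta units [-0.005  0.015 -4.55 ] dyaw about tool z None
```

View pics/r4.png

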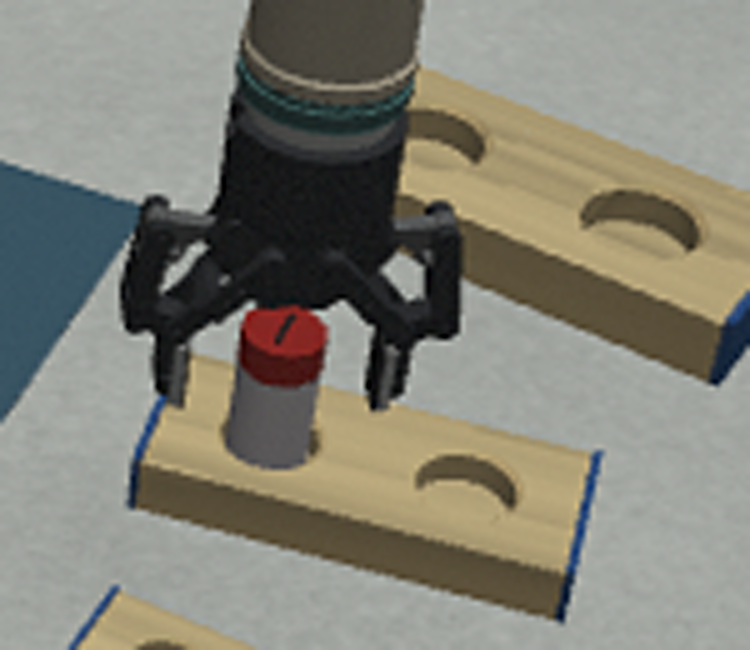

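send_rows --targets '[[[0,0,-0.3,0,0,0],[0,0,-0.7,0,0,0],[0,0,-0.8,0,0,0],[0,0,-0.8,0,0,0],[0,0,-0.8,0,0,-0.1],[0,0,-0.8,0,0,-0.1],[0,0,-0.5,0,0,-0.1],[0,0,0,0,0,-0.1],[0,0,0,0,0,-0.1],[0,0,0,0,0,-0.1]]]'

```text
t: 10.07
tool_pos: [0.5357, 0.2916, 0.155]
tcp_rot: [2.699, 1.608, 0.002]
force: [0.2, -0.5, -0.9]
gripper_width: 0.0849
```

send_rows --targets '[[[0,0,0,0,0,-0.1],[0,0,0,0,0,-0.1],[0,0,0,0,0,0]]]'

```text
t: 10.32
tool_pos: [0.5356, 0.2915, 0.1544]
tcp_rot: [2.528, 1.865, 0.001]
force: [0.0, 0.3, 0.1]
gripper_width: 0.0854
```

```bash
python3 -c "
from h import *
from cell import bot
rel(.598,-.0674,.15,1.27)
d=bot.snapshot('scene');cv2.imwrite('pics/r5.png',crop(d['color'],370,230,150,130,5))
"
```

```text
t 10.32 pos [0.5356 0.2915 0.1544] yaw 1.271 tilt [ 6.e-04  1.e-04 -1.e+00] F [0.01 0.34 0.06] w 0.0854 q [ 0.38  0.38  1.55 -0.    1.21  0.68]
 delta units [-12.98    6.62    0.175] dyaw about tool z 0.001
```

View pics/r5.png

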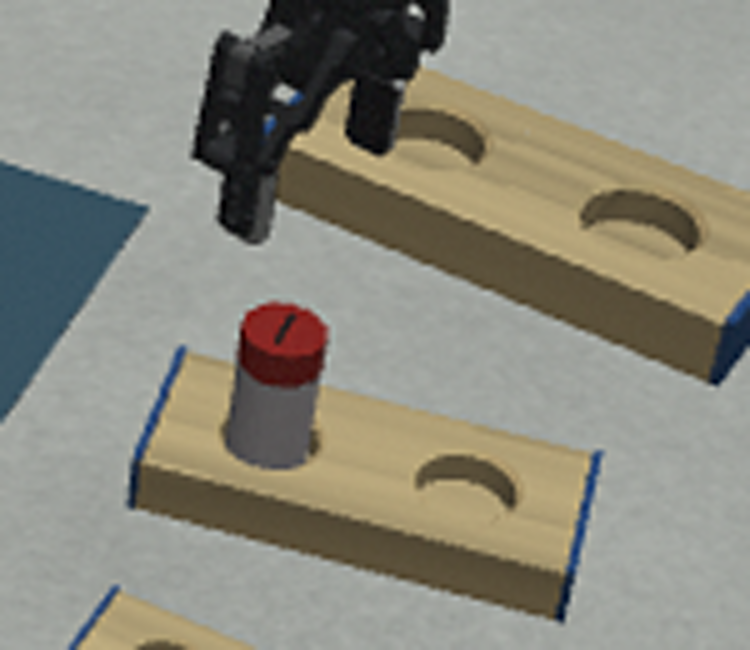

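send_rows --targets '[[[-0.4,0.2,0,0,0,0],[-0.9,0.46,0,0,0,0],[-0.95,0.48,0,0,0,0],[-0.95,0.48,0,0,0,0],[-0.95,0.48,0,0,0,0],[-0.95,0.49,0,0,0,0],[-0.95,0.49,0,0,0,0],[-0.95,0.49,0,0,0,0],[-0.95,0.49,0,0,0,0],[-0.95,0.49,0,0,0,0]]]'

```text
t: 11.2
tool_pos: [0.5781, 0.0431, 0.154]
tcp_rot: [2.531, 1.86, -0.0]
force: [0.1, 0.7, -0.4]
gripper_width: 0.0852
```

send_rows --targets '[[[-0.95,0.48,0,0,0,0],[-0.95,0.48,0,0,0,0],[-0.95,0.48,0,0,0,0],[-0.7,0.36,0,0,0,0],[-0.4,0.2,0,0,0,0],[-0.13,0.07,0,0,0,0],[0,0,0,0,0,0],[0,0,0,0,0,0],[0,0,0,0,0,0]]]'

```text
t: 11.95
tool_pos: [0.597, -0.0663, 0.1538]
tcp_rot: [-2.528, -1.864, -0.0]
force: [-0.1, -0.2, 0.6]
gripper_width: 0.0854
```

```bash
python3 -c "
from h import *
from cell import bot
d=bot.snapshot('scene');cv2.imwrite('pics/k1.png',crop(d['color'],200,190,150,130,5))
print('placed',at(d,284.5/5-.5+370,326.5/5-.5+230,.09))
rel(.598,-.0674,.027,1.27)
"
```

```text
placed [0.53298948 0.2895569  0.09      ]
t 12.0 pos [ 0.5971 -0.0662  0.1538] yaw 1.271 tilt [-2.e-04  4.e-04 -1.e+00] F [0.3  0.3  0.35] w 0.0853 q [-0.23  0.37  1.57  0.    1.21  0.07]
 delta units [-0.036  0.05   5.074] dyaw about tool z 0.001
```

View pics/k1.png

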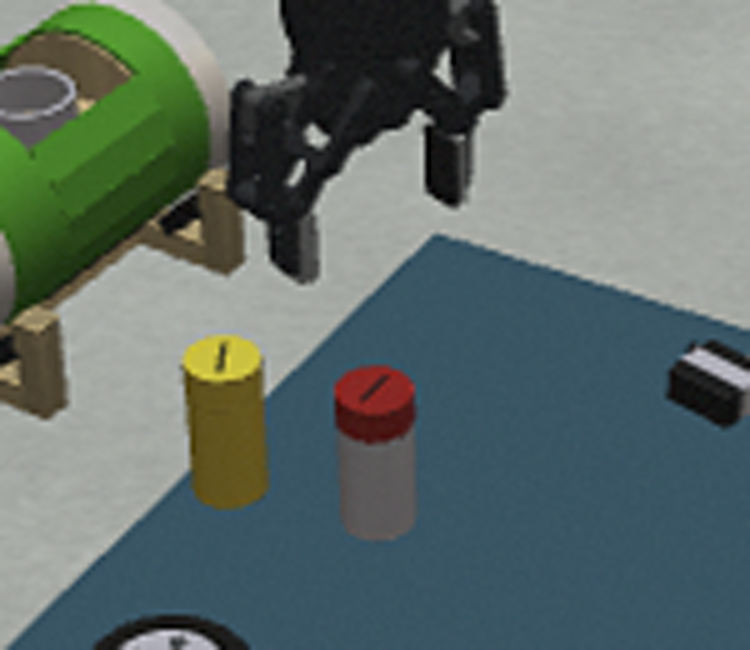

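send_rows --targets '[[[-0.04,0.05,0.3,0,0,0],[0,0,0.6,0,0,0],[0,0,0.7,0,0,0],[0,0,0.7,0,0,0],[0,0,0.7,0,0,0],[0,0,0.7,0,0,0],[0,0,0.7,0,0,0],[0,0,0.5,0,0,0],[0,0,0.15,0,0,0],[0,0,0,0,0,0]]]'

```text
t: 12.83
tool_pos: [0.5972, -0.0681, 0.026]
tcp_rot: [-2.527, -1.863, 0.003]
force: [0.4, -0.5, -0.5]
gripper_width: 0.0855
```

```bash
python3 -c "
from h import *
from cell import bot
d=bot.snapshot('scene');cv2.imwrite('pics/k2.png',crop(d['color'],200,190,150,130,5))
rel(.598,-.0674,.027,1.27)
"
```

```text
t 12.88 pos [ 0.5981 -0.0683  0.0272] yaw 1.27 tilt [-8.e-04  2.e-04 -1.e+00] F [0.41 0.69 0.43] w 0.0853 q [-0.23  0.49  1.72 -0.    0.93  0.07]
 delta units [ 0.034 -0.016  0.006] dyaw about tool z 0.0
```

View pics/k2.png

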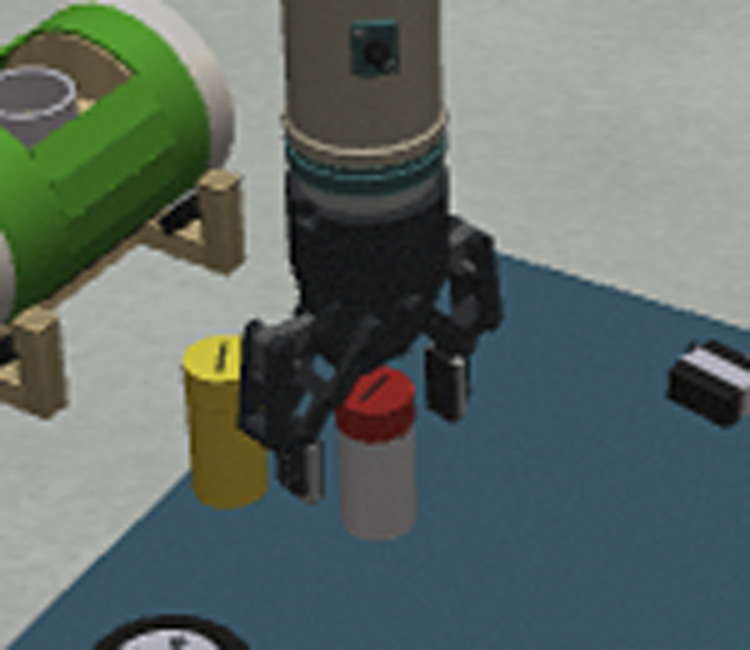

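Straddling cleanly, clear of the yellow one. I'll close with a firmer grip and lift.

send_rows --targets '[[[0,0,0,0,0,0],[0,0,0,0,0,0],[0,0,0,0,0,0],[0,0,0,0,0,0],[0,0,0,0,0,0],[0,0,0,0,0,0],[0,0,0,0,0,0],[0,0,0,0,0,0]]]' --gripper 0 --newtons 60

```text
t: 13.55
tool_pos: [0.5984, -0.0688, 0.0286]
tcp_rot: [2.529, 1.863, 0.001]
force: [-1.2, 1.1, 6.8]
gripper_width: 0.0375
```

send_rows --targets '[[[0,0,-0.1,0,0,0],[0,0,-0.3,0,0,0],[0,0,-0.6,0,0,0],[0,0,-0.9,0,0,0],[0,0,-1.0,0,0,0],[0,0,-1.0,0,0,0],[0,0,-1.0,0,0,0],[0,0,-1.0,0,0,0],[0,0,-0.8,0,0,0],[0,0,-0.3,0,0,0]]]'

```text
t: 14.38
tool_pos: [0.5996, -0.0691, 0.2058]
tcp_rot: [2.526, 1.861, 0.005]
force: [0.1, -0.4, -4.0]
gripper_width: 0.0374
```

send_rows --targets '[[[0,0,0,0,0,0],[0,0,0,0,0,0],[0,0,0,0,0,0]]]'

```text
t: 14.63
tool_pos: [0.597, -0.0685, 0.2005]
tcp_rot: [-2.527, -1.861, 0.004]
force: [0.2, 0.4, -5.1]
gripper_width: 0.0374
```

```bash
python3 -c "
from h import *
from cell import bot
F=[]
for i in range(6):
  d=bot.snapshot('scene');F.append(bot.observe()['force'])
print(np.mean(F,0))
cv2.imwrite('pics/k3.png',crop(d['color'],200,130,150,130,5))
rel(.5145,-.328,.21,1.27)
"
```

```text
[-0.11912517 -0.08799359 -4.94269384]
t 14.93 pos [ 0.598  -0.0688  0.2017] yaw 1.27 tilt [-1.5e-03  2.0e-04 -1.0e+00] F [ 0.68 -0.03 -5.77] w 0.0378 q [-0.23  0.33  1.49 -0.    1.32  0.07]
 delta units [-10.894  -0.116  -0.33 ] dyaw about tool z -0.0
```

View pics/k3.png

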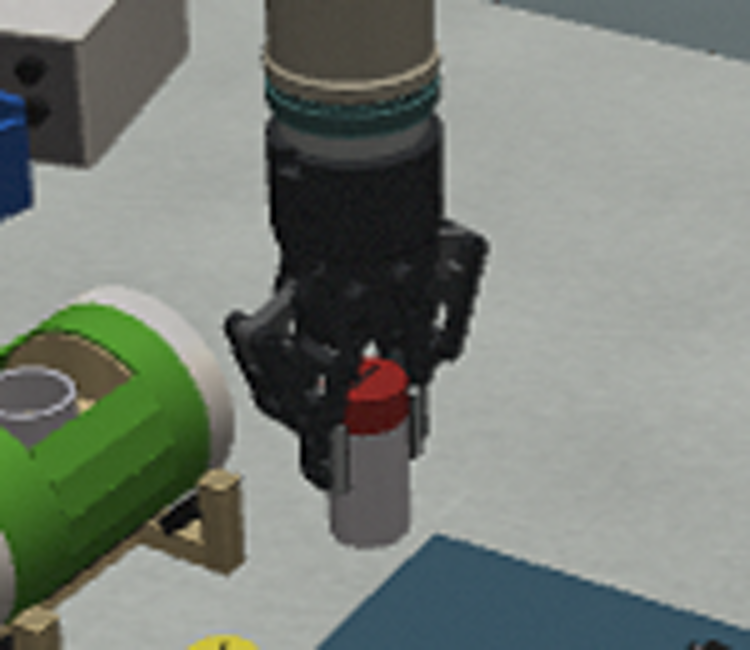

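send_rows --targets '[[[-0.3,0,-0.2,0,0,0],[-0.6,0,-0.1,0,0,0],[-0.9,0,0,0,0,0],[-1.0,0,0,0,0,0],[-1.0,0,0,0,0,0],[-1.0,-0.03,0,0,0,0],[-1.0,-0.03,0,0,0,0],[-1.0,-0.03,0,0,0,0],[-1.0,-0.03,0,0,0,0],[-1.0,0,0,0,0,0]]]'

```text
t: 15.77
tool_pos: [0.5293, -0.2797, 0.2105]
tcp_rot: [2.529, 1.863, -0.001]
force: [0.4, -0.5, -4.3]
gripper_width: 0.0376
```

send_rows --targets '[[[-0.9,0,0,0,0,0],[-0.7,0,0,0,0,0],[-0.5,0,0,0,0,0],[-0.3,0,0,0,0,0],[-0.15,0,0,0,0,0],[-0.05,0,0,0,0,0],[0,0,0,0,0,0],[0,0,0,0,0,0],[0,0,0,0,0,0]]]'

```text
t: 16.52
tool_pos: [0.5113, -0.3391, 0.2101]
tcp_rot: [-2.528, -1.865, -0.0]
force: [-0.0, 0.0, -4.5]
gripper_width: 0.0374
```

```bash
python3 -c "
from h import *
from cell import bot
d=bot.snapshot('scene');
cv2.imwrite('pics/w1.png',crop(d['color'],150,100,150,130,5))
rel(.5145,-.328,.184,1.27)
"
```

```text
t 16.57 pos [ 0.5113 -0.3392  0.2101] yaw 1.271 tilt [ 1.e-04  3.e-04 -1.e+00] F [ 0.15 -0.56 -5.11] w 0.0375 q [-0.7   0.35  1.45  0.    1.34 -0.4 ]
 delta units [ 0.466 -0.009  1.045] dyaw about tool z 0.001
```

View pics/w1.png

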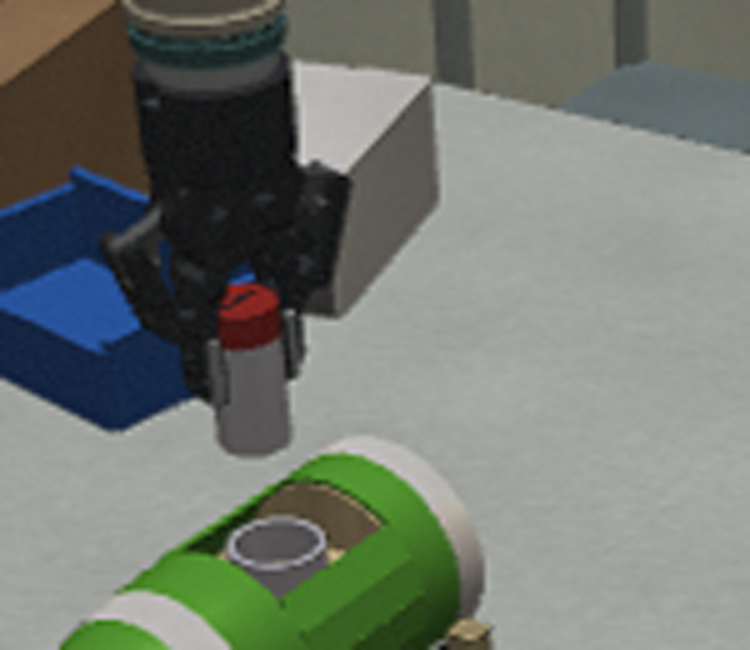

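send_rows --targets '[[[0.15,0,0,0,0,0],[0.2,0,0.05,0,0,0],[0.08,0,0.15,0,0,0],[0,0,0.2,0,0,0],[0,0,0.2,0,0,0],[0,0,0.2,0,0,0],[0,0,0.15,0,0,0],[0,0,0.05,0,0,0],[0,0,0,0,0,0],[0,0,0,0,0,0]]]'

```text
t: 17.4
tool_pos: [0.5141, -0.33, 0.185]
tcp_rot: [2.53, 1.863, -0.0]
force: [-0.3, -0.4, -5.0]
gripper_width: 0.0374
```

send_rows --targets '[[[0,0,0,0,0,0],[0,0,0,0,0,0],[0,0,0,0,0,0],[0,0,0,0,0,0],[0,0,0,0,0,0],[0,0,0,0,0,0],[0,0,0,0,0,0],[0,0,0,0,0,0]]]'

```text
t: 18.07
tool_pos: [0.5141, -0.3298, 0.1851]
tcp_rot: [2.529, 1.863, 0.0]
force: [0.7, 1.0, -4.1]
gripper_width: 0.0376
```

```bash
python3 -c "
from h import *
from cell import bot
d=bot.snapshot('scene');
I=d['color'].copy()
print([proj(d,(.5145,-.328,z)) for z in(.156,.236,.126)])
cv2.imwrite('pics/w2.png',crop(I,160,120,100,110,6))
cv2.imwrite('pics/w2b.png',I)
t=bot.snapshot('top');cv2.imwrite('pics/w3.png',t['color'])
rel(.5145,-.328,.184,1.27)
"
```

```text
[(np.float64(204.0752264150979), np.float64(198.3849016874631)), (np.float64(201.0588175325995), np.float64(170.70014114367464)), (np.float64(205.15902292545456), np.float64(208.34299935337725))]
t 18.17 pos [ 0.5141 -0.3298  0.1851] yaw 1.27 tilt [ 0.e+00 -1.e-04 -1.e+00] F [-0.1   0.91 -3.98] w 0.0374 q [-0.68  0.36  1.5  -0.    1.28 -0.38]
 delta units [ 0.075 -0.007  0.043] dyaw about tool z -0.0
```

View pics/w2.png

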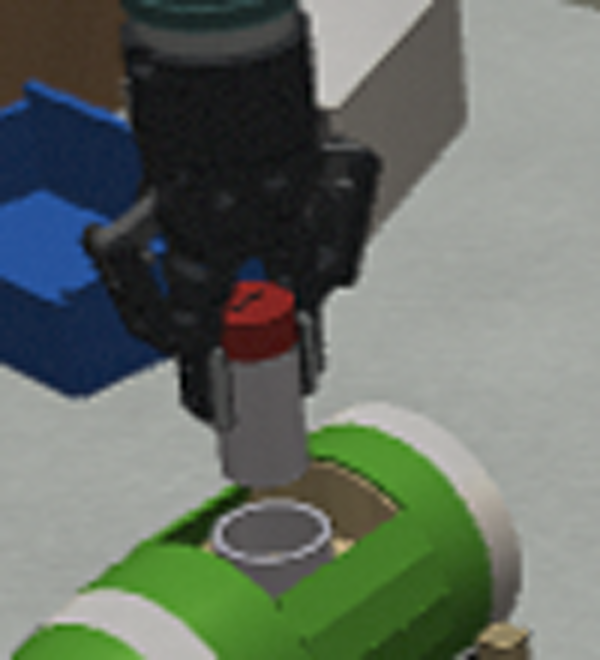

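View pics/w3.png

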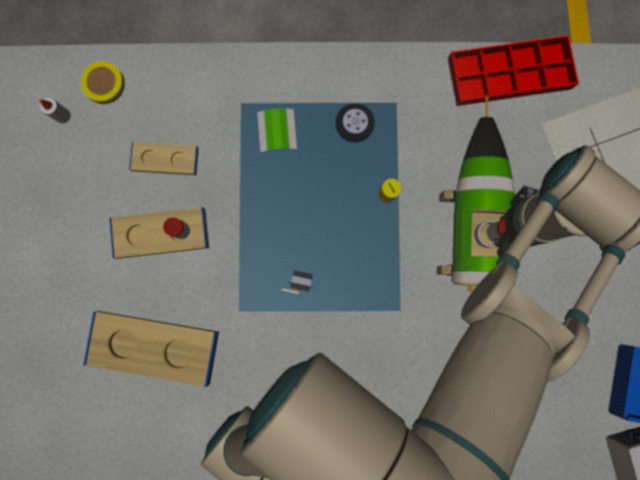

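View pics/w2b.png

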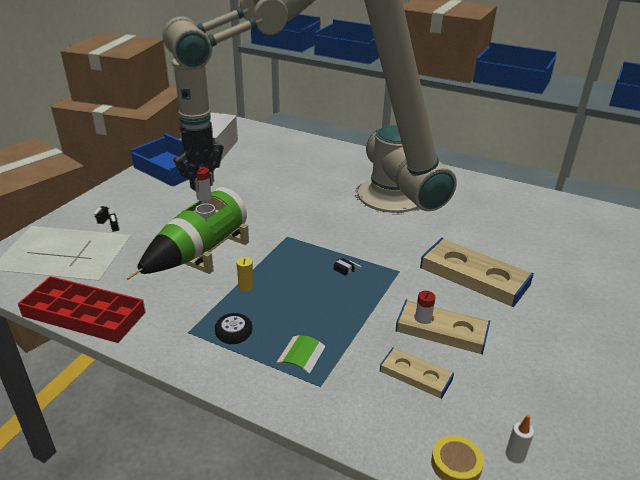

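The scene view shows the held canister above the well, with its foot near (203,197) and the well rim near (205,208). The lighter one is standing in the middle rack at (426,305). I'll overlay an ideal vertical cylinder to check tilt and centring.

```bash
python3 -c "
from h import *
from cell import bot
d=bot.snapshot('scene')
def ov(I,c,zs,r,col,X,Y,s):
    for z in zs:
        P=[proj(d,(c[0]+r*np.cos(a),c[1]+r*np.sin(a),z)) for a in np.linspace(0,6.283,60)]
        P=(((np.array(P)+.5-[X,Y])*s)-.5)
        cv2.polylines(I,[P.round().astype(int)],True,col,1,cv2.LINE_AA)
A=crop(d['color'],180,150,50,70,8)
B=A.copy()
ov(B,(.5145,-.328),(.157,.237-.019,.237),.019,(255,255,0),180,150,8)
ov(B,(.5145,-.328),(.126,),.026,(0,255,255),180,150,8)
cv2.imwrite('pics/w4.png',np.hstack([A,B]))
A=crop(d['color'],395,275,70,70,8)
B=A.copy()
ov(B,(.5356,.2911),(.028,.09),.019,(255,255,0),395,275,8)
ov(B,(.5356,.2911),(.028,),.0225,(0,255,255),395,275,8)
cv2.imwrite('pics/w5.png',B)
"
```

```text
(no output)
```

View pics/w4.png

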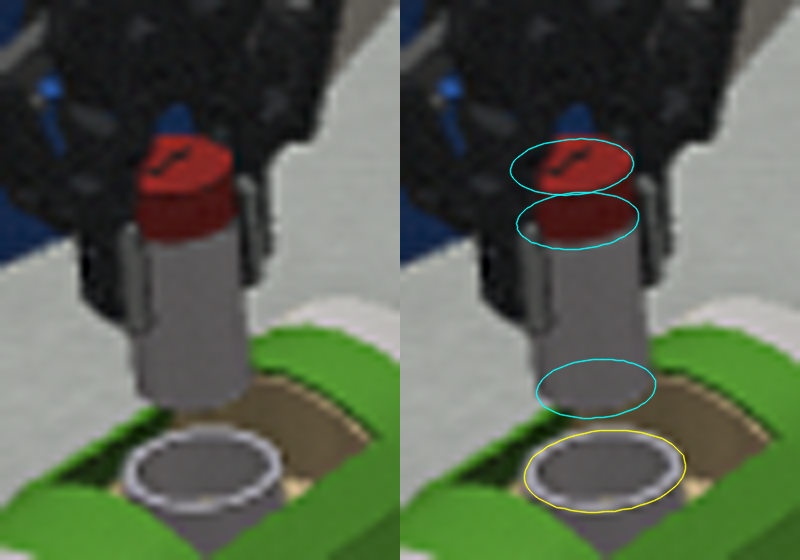

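View pics/w5.png

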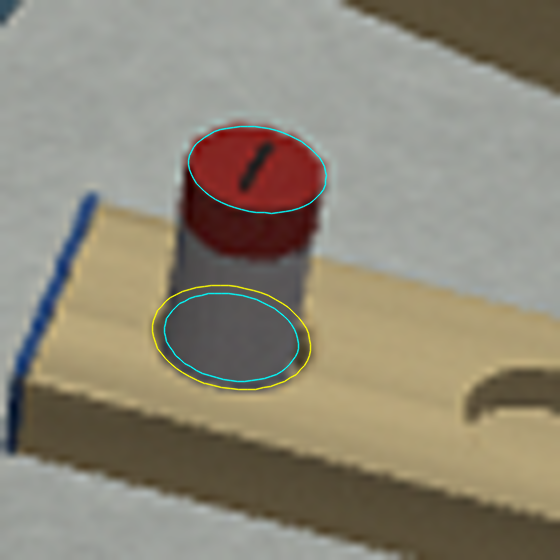

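Overlay check: the held canister is within about 2 mm of the well's axis and leans no more than about 2°, with its foot about 3 cm up. The lighter one matches the fully home outline to about 1–2 mm. I'm handing in.

```bash
python3 -c "
from cell import bot
s=bot.observe();print(s['t'],s['force'],s['gripper_width'],abs(s['joint_vel']).max())
print(bot.job_done())"
```

```text
18.2167 [ 0.9002846  -0.32810374 -4.38441224] 0.037312326263331 0.0019259621725223855
the job is handed in; nothing more can be done
None
```

I handed the job in at 18.2 s. The heavier canister is held over the ballast well, and the lighter one stands in the near bore of the middle-sized rack. The hand-in gave no verdict, so these are my own checks.

- **Weights:** the first canister lifted pulled 2.1 N (about 0.21 kg), so I took it as the lighter and put it straight in the rack. The second pulled 4.9 N (about 0.50 kg), which confirmed it as the heavier.
- **Lighter canister:** it is let go and upright. In the scene camera it matches the fully home outline. An earlier single-point reading of its cap put it about 3 mm off centre, against the 6 mm limit.
- **Heavier canister:** it is held still at 60 N, within about 2 mm of the well's axis and leaning about 2° at most. Its foot is about 31 mm above the mouth.
- **Rest of the scene:** in the last pictures the hatch cover, wheel and servo look unmoved. I did not measure them. I saw no sign of contact with the nose.
- **Disagreements:** the two cameras put the well's centre about 3 mm apart, so I used the average. The first sideways move to the well went about 12 mm too far, at a safe height, and I corrected it before lowering.

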